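First-off loupe check at the badge press

TASK

The badge press has just changed over from the blue badge to a new yellow one: clear its catch tray, putting the blue badge into the tote with the others and laying the yellow one face up on the round grey spot of the copy stand's baseboard. Then take the loupe by its handle and hold it over the yellow badge to look at the print: lens centred over the badge, level, and as high as the white line on the red collar of the stand's column, without letting it touch the badge or the stand. Finish while holding it there, still, in mid-air, do not put it down or let go, and leave the other things on the desk and the collar where they are.

Things in the scene. Friction and masses are not known exactly. Their poses are not given: they have to be found in the camera images.
- yellow_badge_mid (a point): centre (half-way up) of the loose yellow badge with black print: a disc 44 mm across and 12 mm thick, 28 g, z axis up through its printed face. Starts lying face up on the floor of the press's catch tray, beside the blue badge (about 68 mm between centres, along the tray's y; which is on which side varies).
- blue_badge_mid (a point): centre (half-way up) of the loose blue badge with white print, same size as the yellow one, also face up in the catch tray at the start.
- tray_floor (a point): centre of the catch tray's floor, 3 mm above the desk. The grey tray is fixed in front of the blue badge press: inner floor 134 mm along x by 154 mm along y, rim 24 mm above the desk. x points from the tray to the machine, z up. A steel chute 66 mm wide rises from the tray's +x rim into the press; the press's head begins 160 mm from the tray's centre in +x and is 240 mm high.
- tote_in (a point): centre of the inner floor (4 mm above the desk) of the fixed grey open-topped tote: inside 192 mm along its x and 142 mm along its y, rim 50 mm above the desk. Two blue badges already packed lie flat in it, their centres 45 to 67 mm from its centre in +x; the -x half is empty.
- spot (a point): centre of the round grey spot, 70 mm across with a black edge, printed on the white baseboard of the fixed copy stand (top 16 mm above the desk). x points to the column, to the left as the robot sees it; z up. The board reaches 85 mm from the spot in -x, 150 mm in +x, 100 mm either way in y. The 22 mm square column stands 125 mm off in +x, top 292 mm above the desk; its arm, high up, is swung to -y.
- focus_line (a point): middle of the red collar (40 mm square, 20 mm high, a thin white line round its mid-height, small black thumbscrew on its +y side) clamped round the stand's column. Its height is that of the white line, the height for the middle of the loupe's lens: 95 to 155 mm above the baseboard, different each time. The collar is clamped stiffly and is not to be moved.
- lens (a point): centre of the loupe's lens. The loupe has a round black-rimmed clear lens, 66 mm over the rim, rim 16 mm thick, lens mid-plane 8 mm above its underside. x points from the handle to the lens, z up when it lies on the desk or is level. It starts lying flat on the desk.
- loupe_grip (a point): grip point of the loose loupe (about 150 g), inside its black handle near the balance point: 75 mm from the lens centre in -x and 3 mm above the lens's mid-plane. The handle is a bar along x, 24 mm wide and 22 mm high, with flat sides, from 42 mm ahead (+x) of this point to 53 mm behind it; its underside, 11 mm below this point, lies on the desk at the start.
- water_bottle: bystander: green bottle with black cap, 64 mm across, 200 mm high; origin under its centre.
- headphones: bystander: white headphones lying on the desk, about 190 by 170 mm, 72 mm high; origin on the desk at their middle.
- ruler: bystander: wooden ruler, 28 mm by 200 mm (along its y), 4 mm thick; origin under its centre.
- eraser: bystander: white eraser in a blue sleeve, 45 by 21 mm, 12 mm high; origin under its centre.
Not all that is in view belongs to the job. Leave any pink look-alike of the part that bears tote_in alone.

How it is judged:
By the outcome, as a careful person would: the job done as asked, in the order asked, and still so for the second after the job is handed in, while the arm keeps its last pose, push and grip.
It also fails if it takes over 72 s, if anything falls off the work surface, if the arm or the gripper's body presses on something with over 40 N, if the wrist force passes 120 N, or if a joint passes its speed limit or range.

ROBOT

A 7-joint arm with a two-finger parallel gripper is mounted at the origin on the work surface. World frame = base frame: x ahead of the robot, y to its left, z up, the work surface at z = 0. Lengths are in m, angles in rad, forces in N, time in s.
With the tool pointing down it reaches from about 0.4 to 0.875 m from the base axis. Payload 19.3 kg.
Tool frame: the origin (TCP) lies at the centre of the arm's flange, where the gripper is bolted on; the fingertips stand 173 mm ahead of it and the grasp point (between the pads) lies 155 mm ahead of it (bot.grip_point_offset is the distance from the TCP to the grasp point, in m); z points along the fingers, x is the direction in which the jaws open and shut, and the axes are right-handed (so a half turn about z gives the same grasp; the last joint's range is limited). The gripper opens to 85 mm and grips with 20 to 120 N. Pads are 22 mm wide; open, the fingers measure 114 mm over their backs; the gripper's body (76 mm by 85 mm) begins 54 mm behind the grasp point. The pads swing forward as they close: fully open they stand 13 mm farther back than shut.
Start: joints at [-1.313, 0.521, -0.036, 1.599, 0.021, 1.021, -0.113], TCP at [0.201, 0.592, 0.405] pointing down, gripper open.
Joint ranges: [-2.91, 2.91], [-0.3, 2.13], [-1.5, 1.42], [0.17, 2.43], [-1.26, 4.41], [0.16, 1.93], [-2.52, 2.52]. Speed limits (rad/s): [1.89, 1.89, 2.39, 2.39, 3.01, 3.01, 3.01].

INTERFACE

Orientations are given as [roll, pitch, yaw] about the fixed x, y, z axes, in that order (R = Rz(yaw) Ry(pitch) Rx(roll)).
In Python, from workcell import bot gives the robot as it stands.
- The arm moves only by the tool step_arm, never from a script. Its argument "plan" is a list that holds one entry, the list of rows, each a list of 4 numbers: the shift along the world's x, y, z in cm, then the turn about the world's z in rad. A call has 1 to 12 rows; each row is the pose to reach, as a shift and turn from the pose measured when the call began; what a row does not reach only later rows make up. A row lasts 1/12 s, in which the tool goes at most 41.7 mm and 7.16 degrees, less where a joint would pass 70% of its speed; a pose out of reach is approached as far as the arm can. A call with a gripper value outside its range is refused whole. "jaw" is the closure, from 0 (fully open) to 1 (shut), set as the call begins (left out, the last holds). The fingers move at their own pace and stop on an object; "force" is the grip in N (left out, the last holds). Time passes only in rows, so rows that repeat a pose let the fingers close. It gives the time, the measured TCP pose, the force and the opening at its end, in the units of the state.
- bot.observe(): the state, without advancing time (a new reading comes with each control period).
- bot.grab_frame(name): name is "scene" or "top"; returns a dict with "pixels" (384x512x3 uint8, blue, green, red), "mtx" (3x3 intrinsics, pixels), "R" (3x3) and "t" (3): a world point X has camera coordinates R X + t. Camera axes: x right, y down, z forward; pixel columns grow to the right and rows downward; lengths in m; the calibration is good to about 2 mm. A picture is of the moment at which its call begins. There is no depth.
- bot.job_done(): hands the job in, once; it reports no verdict.
The state is a dict: "clock": time; "qpos": joint angles; "qd": joint speeds; "joint_efforts": joint torques, N m; "position": TCP position; "tool_rot": TCP orientation; "force": force on the tool from outside, world axes, zero at the start; "moment": the same for the moment, N m; "grip_width": finger opening in m.
Only numpy, scipy, OpenCV 4.12 (cv2) and the standard library are available. Lean on these libraries where they do the work, as an engineer would, in place of code of your own. Each camera call takes 0.05 s, during which the arm holds its last target.

## Working session

There is one attempt and no reset: what is moved stays moved. The work goes in short steps, Python scripts to look and compute and a tool call to move; the robot and the scene stay as the last step left them, time stands still between calls to the robot, and variables do not carry over. Pictures are saved under pics/ and viewed, and the job is handed in when it is done.

Besides the shell and the picture viewer there is one more tool, called after "Emit:" by a JSON object that holds its "op" and its "data", one argument or row to a line. step_arm: Moves the arm, as the interface text tells. Its arguments: {"type":"object","properties":{"plan":{"type":"array"},"jaw":{"type":"number"},"force":{"type":"number"}},"required":["plan"]}

```bash
ls; mkdir -p pics; python3 - <<'E'
from workcell import bot
import cv2,pickle
s=bot.observe(); print({k:s[k] for k in('clock','position','tool_rot','force','grip_width')})
d={}
for n in('scene','top'):
    f=bot.grab_frame(n); d[n]=f; cv2.imwrite(f'pics/{n}0.png',f['pixels']); print(f['mtx'],f['R'],f['t'])
pickle.dump(d,open('f0.pkl','wb'))
E
```

```text
pics
{'clock': 0.0, 'position': array([0.20120634, 0.59158165, 0.40412255]), 'tool_rot': array([3.14151201e+00, 1.13765229e-03, 1.24295610e+00]), 'force': array([ 0.15993259, -1.56752427, -0.23366438]), 'grip_width': 0.08601447981842152}
[[452.82340622   0.         259.86444689]
 [  0.         452.82340622 185.50663352]
 [  0.           0.           1.        ]] [[-0.27222936  0.96208719  0.01671555]
 [ 0.63984326  0.19396809 -0.74362422]
 [-0.71867362 -0.19174101 -0.66838882]] [ 0.11670853 -0.21688977  1.90033435]
[[419.50031483   0.         260.47165055]
 [  0.         419.50031483 194.79302541]
 [  0.           0.           1.        ]] [[ 0.01680355 -0.99981777  0.00905918]
 [-0.99676191 -0.01746337 -0.07849027]
 [ 0.07863417 -0.00771093 -0.99687372]] [-0.00506177  0.47661136  1.13505217]
```

View pics/scene0.png

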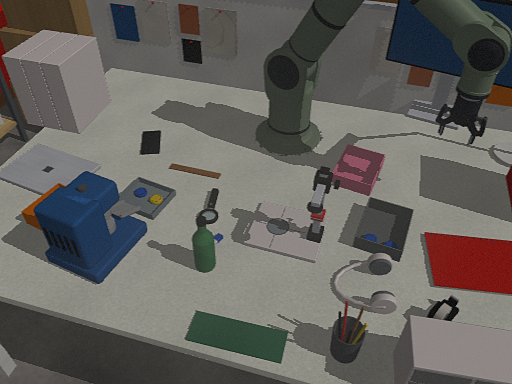

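View pics/top0.png

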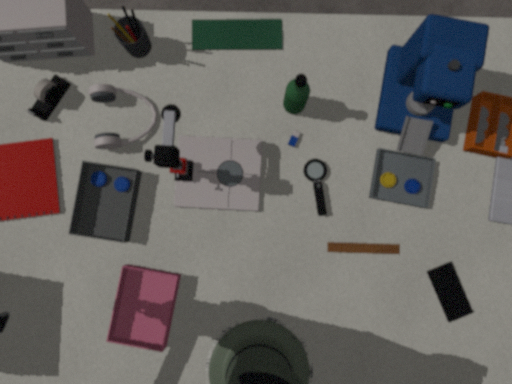

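The top view shows the grey tray with yellow (388,180) and blue (413,187) badges, the spot at (230,173), the red collar near (185,170) and the loupe with its lens at (316,169) and handle going down to (321,213). There are two totes: grey (107,200) with two blue badges in it, and pink (145,307). The grey one fits the description and the pink one is the look-alike to leave alone. Next I'll measure and make enlarged crops.

```bash
cat > h.py <<'E'
import numpy as np,cv2,pickle
def ray(f,u,v):
    d=f['R'].T@(np.linalg.inv(f['mtx'])@np.array([u,v,1.])); return -f['R'].T@f['t'],d
def onz(f,u,v,z):
    c,d=ray(f,u,v); return c+d*(z-c[2])/d[2]
def proj(f,X):
    p=f['mtx']@(f['R']@np.asarray(X,float)+f['t']); return p[:2]/p[2]
def tri(f,p,g,q):
    A=[];b=[]
    M=np.zeros((3,3));v=np.zeros(3)
    for F,P in((f,p),(g,q)):
        c,d=ray(F,*P); d/=np.linalg.norm(d); K=np.eye(3)-np.outer(d,d); M+=K; v+=K@c
    return np.linalg.solve(M,v)
def blobs(f,lo,hi,roi,mina=8):
    x0,y0,x1,y1=roi
    h=cv2.cvtColor(f['pixels'],cv2.COLOR_BGR2HSV)[y0:y1,x0:x1]
    m=cv2.inRange(h,np.array(lo),np.array(hi))
    n,l,s,c=cv2.connectedComponentsWithStats(m)
    return [(s[i,4],c[i]+[x0,y0],s[i,:4]+np.array([x0,y0,0,0])) for i in range(1,n) if s[i,4]>=mina]
def crop(f,roi,k,name):
    x0,y0,x1,y1=roi
    cv2.imwrite(name,cv2.resize(f['pixels'][y0:y1,x0:x1],None,fx=k,fy=k,interpolation=cv2.INTER_CUBIC))
E
python3 - <<'E'
from h import *
d=pickle.load(open('f0.pkl','rb'));T=d['top'];S=d['scene']
for nm,f,roi,lo,hi,z in [('yelT',T,(365,140,440,210),(18,90,60),(35,255,255),.015),('bluT',T,(365,160,440,210),(100,100,40),(125,255,255),.015),
 ('yelS',S,(120,175,180,220),(18,90,60),(35,255,255),.015),('bluS',S,(120,175,180,220),(100,100,40),(125,255,255),.015),
 ('toteBT',T,(75,160,145,240),(100,100,40),(125,255,255),.016),('redT',T,(165,150,200,190),(0,120,50),(8,255,255),.13),('redS',S,(295,200,335,245),(0,120,50),(8,255,255),.13)]:
    for a,c,b in blobs(f,lo,hi,roi): print(nm,a,c.round(1),b,onz(f,*c,z).round(4))
crop(T,(360,140,445,215),7,'pics/c_tray.png');crop(T,(150,100,270,220),5,'pics/c_stand.png');crop(T,(295,150,335,225),8,'pics/c_loupe.png');crop(T,(65,150,150,250),6,'pics/c_tote.png');crop(S,(235,160,345,265),7,'pics/c_standS.png');crop(S,(110,165,230,280),6,'pics/c_trayS.png')
E
```

```text
yelT 218 [387.7 179.5] [379 172  18  16] [ 0.5256 -0.3491  0.015 ]
bluT 202 [411.9 186. ] [404 179  17  15] [ 0.5088 -0.4164  0.015 ]
yelS 108 [155.9 198.8] [150 194  13  11] [ 0.5335 -0.3462  0.015 ]
bluS 100 [140.3 192.1] [134 187  13  11] [ 0.5181 -0.4134  0.015 ]
bluS 49 [128.5 218. ] [120 216  19   4] [ 0.6439 -0.3926  0.015 ]
toteBT 220 [ 98.4 178.5] [ 90 170  17  18] [0.514  0.4505 0.016 ]
toteBT 202 [121.6 183.9] [114 177  16  15] [0.5002 0.386  0.016 ]
redT 96 [179.8 167.6] [170 158  17  17] [0.5322 0.2063 0.13  ]
redS 66 [318.8 214.7] [311 209  15  11] [0.5613 0.2203 0.13  ]
redS 13 [316.8 219.8] [312 218  11   4] [0.5837 0.2184 0.13  ]
```

View pics/c_tray.png

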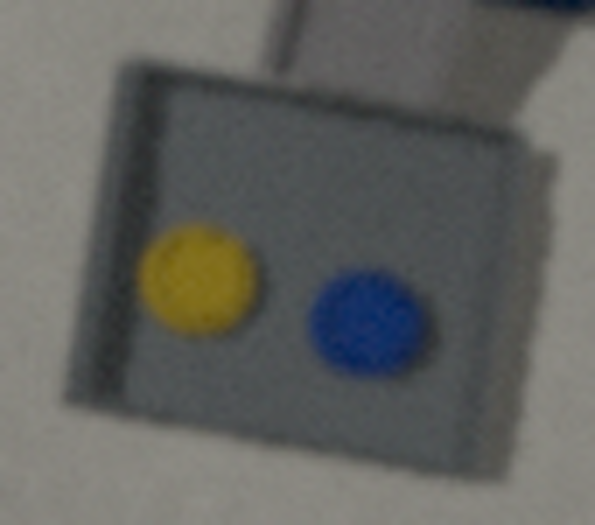

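View pics/c_stand.png

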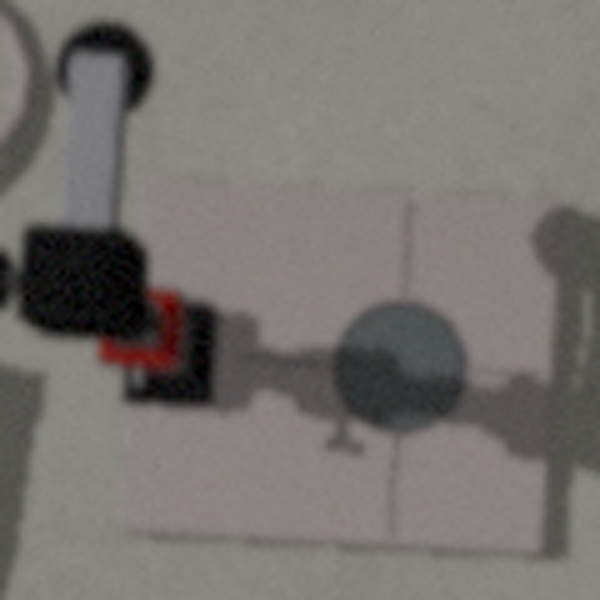

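View pics/c_standS.png

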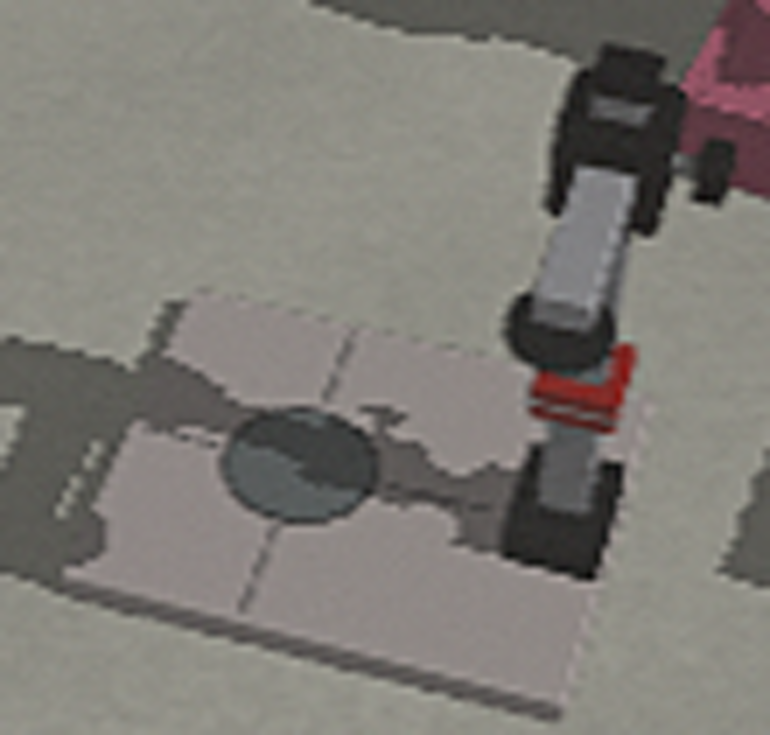

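View pics/c_loupe.png

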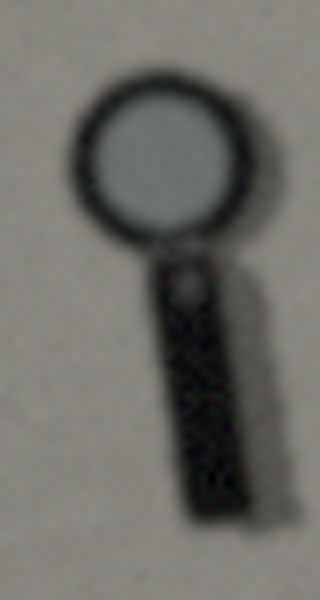

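View pics/c_tote.png

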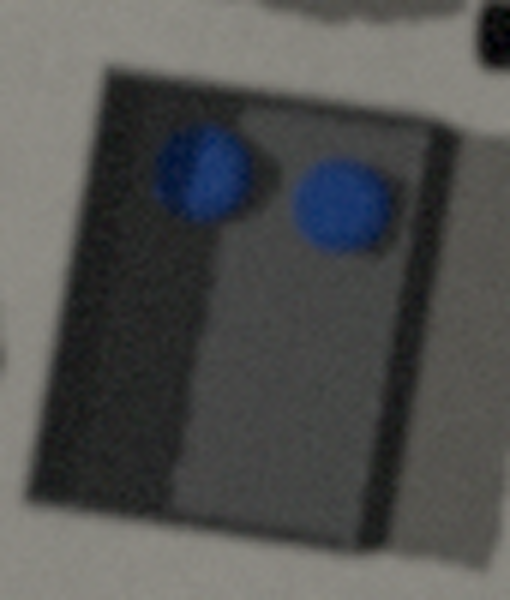

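View pics/c_trayS.png

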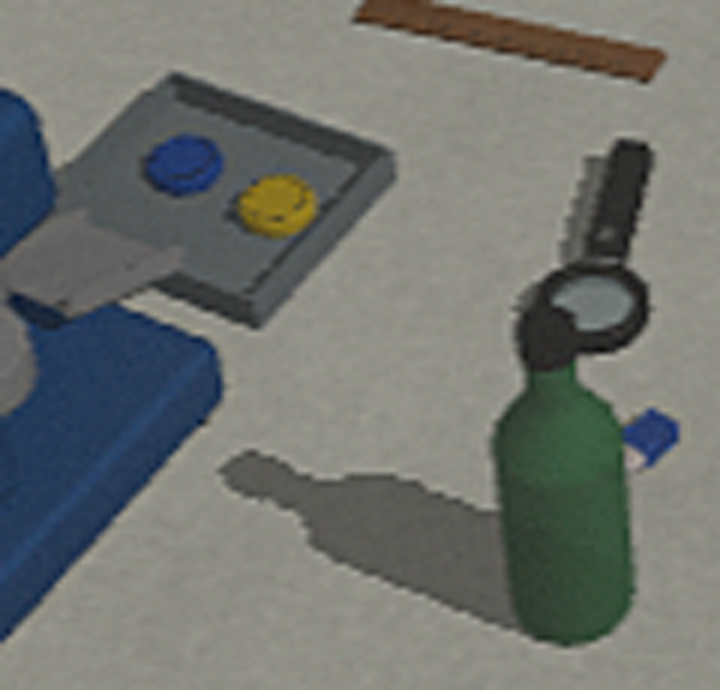

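```bash
python3 - <<'E'
from h import *
d=pickle.load(open('f0.pkl','rb'));T=d['top'];S=d['scene']
# spot: darker disc on board, fit ellipse from canny of saturation/gray
def fit(f,roi,thr,inv=True,blur=0):
    x0,y0,x1,y1=roi
    g=cv2.cvtColor(f['pixels'],cv2.COLOR_BGR2GRAY)[y0:y1,x0:x1]
    m=((g<thr)*255).astype('uint8')
    cs,_=cv2.findContours(m,cv2.RETR_EXTERNAL,cv2.CHAIN_APPROX_NONE)
    c=max(cs,key=cv2.contourArea); return c.reshape(-1,2)+[x0,y0]
# spot by color: board is reddish (R>B), spot bluish-grey
for n,f,roi in(('T',T,(205,150,255,195)),('S',S,(255,205,305,250))):
    x0,y0,x1,y1=roi; p=cv2.GaussianBlur(f['pixels'],(3,3),0)[y0:y1,x0:x1].astype(int)
    m=((p[...,0]-p[...,2]>2)*255).astype('uint8')
    m=cv2.morphologyEx(m,cv2.MORPH_OPEN,np.ones((3,3),np.uint8))
    cs,_=cv2.findContours(m,cv2.RETR_EXTERNAL,cv2.CHAIN_APPROX_NONE);c=max(cs,key=cv2.contourArea)
    e=cv2.fitEllipse(c); print('spot',n,np.round(e[0],2)+np.array(roi[:2]),np.round(e[1],1),onz(f,*(np.array(e[0])+roi[:2]),.016).round(4))
# loupe
c=fit(T,(300,150,332,222),60); print('dark ext',c.min(0),c.max(0))
top=c[c[:,1]<181]; e=cv2.fitEllipse(top.astype(np.float32)); print('lens',e,onz(T,*e[0],.012).round(4))
h=c[c[:,1]>186]; r=cv2.minAreaRect(h.astype(np.float32)); print('handle',r,onz(T,*r[0],.022).round(4))
b=cv2.boxPoints(r); print([onz(T,*q,.022).round(4) for q in b])
# corners
P=lambda x,y,k,o:(x/k+o[0]-.5+.5/k*1, y/k+o[1]-.5)
print('tray');[print(onz(T,*P(x,y,7,(360,140)),.024).round(4)) for x,y in((67,402),(130,58),(525,130),(500,478))]
print('tote');[print(onz(T,*P(x,y,6,(65,150)),.05).round(4)) for x,y in((28,500),(107,68),(455,125),(380,552))]
print('board');[print(onz(T,*P(x,y,5,(150,100)),.016).round(4)) for x,y in((128,180),(128,533),(545,550),(565,190))]
E
```

```text
spot T [229.55 172.66] [20.8 21.9] [0.5368 0.0897 0.016 ]
spot S [274.9  228.71] [ 7.2 17.1] [0.5518 0.0855 0.016 ]
dark ext [304 159] [326 214]
lens ((315.2757568359375, 169.8592071533203), (20.922344207763672, 22.247621536254883), 90.88041687011719) [ 0.5494 -0.1483  0.012 ]
handle ((320.2099914550781, 200.47000122070312), (28.42569351196289, 8.768123626708984), 81.8698959350586) [ 0.4636 -0.161   0.022 ]
[array([ 0.5004, -0.1433,  0.022 ]), array([ 0.5042, -0.1672,  0.022 ]), array([ 0.427 , -0.1786,  0.022 ]), array([ 0.4232, -0.1548,  0.022 ])]
tray
[ 0.4756 -0.295   0.024 ]
[ 0.6125 -0.3205  0.024 ]
[ 0.5866 -0.4769  0.024 ]
[ 0.4487 -0.4649  0.024 ]
tote
[0.3644 0.5076 0.05  ]
[0.5572 0.4825 0.05  ]
[0.5343 0.3263 0.05  ]
[0.3441 0.3518 0.05  ]
board
[0.6382 0.2432 0.016 ]
[0.4416 0.2367 0.016 ]
[0.4362 0.0076 0.016 ]
[ 6.371e-01 -1.000e-04  1.600e-02]
```

```bash
python3 - <<'E'
from h import *
d=pickle.load(open('f0.pkl','rb'));T=d['top'];S=d['scene']
u=(300/7+235-.43,465/7+160-.43)
print('spotS eye',u,onz(S,*u,.016).round(4),'projT spot in S',proj(S,(.5368,.0897,.016)))
for X in((.6382,.2432,.016),(.4362,.0076,.016),(.637,0,.016)): print('board corner in S',proj(S,X).round(1), ((proj(S,X)-[235,160]+.43)*7).round(0))
print('col base',proj(S,(.540+.011,.2147,.016)).round(1))
def px(f,u,v,x):
    c,dd=ray(f,u,v); return c+dd*(x-c[0])/dd[0]
crop(S,(295,195,340,250),14,'pics/c_col.png')
for v in (217.5,218,218.5,219,220,221,222): print(v,px(S,317,v,.560).round(4))
E
```

```text
spotS eye (277.4271428571428, 225.99857142857144) [0.5378 0.0905 0.016 ] projT spot in S [277.26957285 225.73681574]
board corner in S [317.8 259.7] [583. 701.]
board corner in S [261.5 200.4] [188. 286.]
board corner in S [242.  242.1] [ 52. 577.]
col base [314.  237.1]
217.5 [0.56   0.216  0.1155]
218 [0.56   0.2162 0.1134]
218.5 [0.56   0.2165 0.1112]
219 [0.56   0.2167 0.1091]
220 [0.56   0.2171 0.1048]
221 [0.56   0.2176 0.1005]
222 [0.56   0.218  0.0962]
```

View pics/c_col.png

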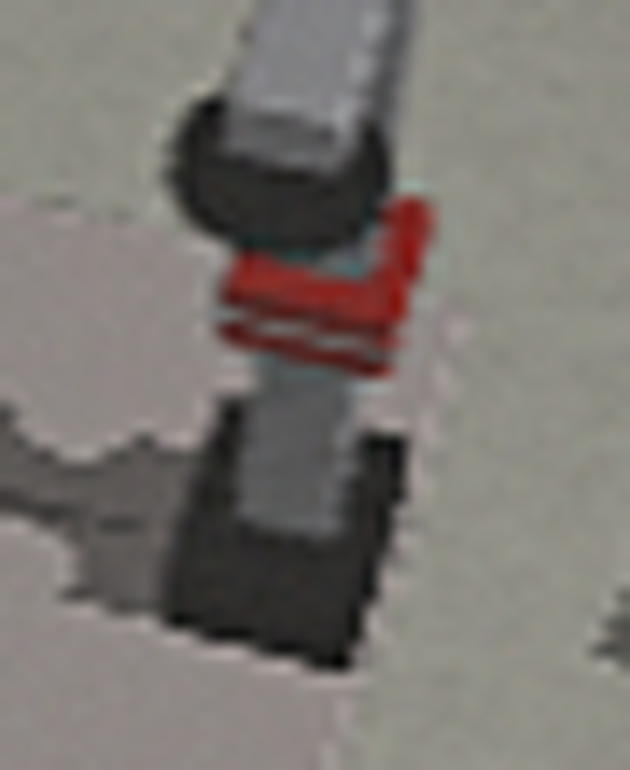

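```bash
python3 - <<'E'
from h import *
d=pickle.load(open('f0.pkl','rb'));S=d['scene']
p=S['pixels'].astype(int); r=p[...,2]-p[...,1]
print(r[210:226,309:327])
for u in range(312,324):
    col=p[210:226,u]; g=col[:,1]
    rr=r[210:226,u]
    print(u,g.tolist())
u0,z=317,.1135
for uz in(.103,.1135,.123): print(uz,[proj(S,(.560,y,uz)).round(1).tolist() for y in(.195,.2147,.2347)])
E
```

```text
[[  1   0   1   3   2   2  -1   1   1   1   0  -1  -6  50  83  95  70  12]
 [  0  -1  -1   0  -2  -2  -1   2   1   3  -1  -2  -9  36  83  94  60   5]
 [  6   4  -2  -2  -7  -7   0  -3   1   0   1  -1  12  60  89 110  43   0]
 [  6   4  21  66  63  31  -7 -10 -11  -5  -5  -5   7  55  86 102  17  -5]
 [  5   8  50  92  88  90  77  70  33  13  -6 -16  34  83  92  81   6  -5]
 [  4  12  60  83  85  85  85  88  91  92  92  78  77  89 105  37   0  -1]
 [  6  10  41  49  43  50  66  81  88  90  85  86  85  84 104  18   1   5]
 [  4  -2  -1  22  36  42  50  40  44  49  65  76  85  94  87  18   3   8]
 [  7  17  47  40  17   6   7  17  32  44  44  43  43  52  27   8   4   9]
 [  5  11  28  46  48  52  44  39  15   5   5  20  31  57  40  10   6   8]
 [  8   7   5   2  -2   1  25  40  50  51  47  40  11  15   3   2   6   7]
 [  7   7   8   7   0  -4  -5  -5  -6   1  17  38  49  55  20   7   8   7]
 [  9   7  10   5   2  -3  -1   0  -2  -1  -3  -4  -1   4   6   7   9   8]
 [  8   7   2   3  -2  -2  -2  -1   0  -2  -1   0   6   8   9   6   9   8]
 [  8   3  -1   3  -1   2   2   1   1   2  -2   5 
[... 419 characters left out ...]
 85, 48, 42, 86, 83, 86, 88, 87]
317 [45, 43, 36, 63, 76, 39, 43, 41, 62, 74, 35, 87, 82, 89, 87, 86]
318 [42, 43, 38, 87, 84, 40, 38, 39, 40, 97, 31, 77, 86, 88, 86, 86]
319 [43, 42, 52, 95, 92, 39, 46, 42, 39, 96, 30, 60, 95, 89, 88, 106]
320 [42, 36, 65, 88, 95, 44, 43, 44, 38, 82, 43, 43, 125, 122, 125, 112]
321 [39, 84, 93, 99, 68, 46, 47, 44, 37, 61, 68, 27, 144, 138, 144, 108]
322 [35, 74, 66, 70, 39, 38, 41, 34, 34, 52, 74, 58, 148, 139, 141, 141]
323 [37, 41, 38, 38, 38, 37, 28, 44, 99, 93, 124, 121, 139, 135, 137, 146]
0.103 [[309.8, 218.9], [316.2, 220.2], [322.6, 221.6]]
0.1135 [[310.2, 216.5], [316.5, 217.9], [323.0, 219.2]]
0.123 [[310.4, 214.3], [316.8, 215.7], [323.3, 217.1]]
```

The measurements agree across views: blue badge (0.511,-0.4155), yellow (0.528,-0.348), spot (0.537,0.090), tote centre (0.450,0.417), loupe grip (0.476,-0.159) with yaw 0.147. The focus line is at z≈0.112. The crops confirm the grey tote with two blue badges is the right one. Now I'll move towards the blue badge.

Emit:
{"op": "step_arm", "data": {
  "plan": [
    [[2,-3,2,-0.1],[4,-6,4,-0.2],[6,-9.5,6,-0.3],[8,-13,8,-0.4],[10,-16,9,-0.5],[12,-19.5,9,-0.6],[14,-23,9,-0.7],[16,-26.5,9,-0.8],[17.5,-30,9,-0.9],[19,-33.5,9,-1.0],[20,-37,9,-1.1],[21,-40.5,9,-1.2]]
  ],
  "jaw": 0.3,
  "force": 40
}}

```text
clock: 1.1
position: [0.4114, 0.1847, 0.4941]
tool_rot: [3.142, 0.001, 0.038]
force: [1.6, 0.7, -0.0]
grip_width: 0.0597
```

Emit:
{"op": "step_arm", "data": {
  "plan": [
    [[1,-4,0,-0.05],[2,-8,0,-0.1],[3,-12,0,-0.15],[4,-16,0,-0.2],[5,-20,0,-0.2],[6,-24,0,-0.2],[7,-28,0,-0.2],[8,-32,0,-0.2],[9,-36,0,-0.2],[9.5,-40,0,-0.2],[10,-44,0,-0.2],[10,-48,0,-0.2]]
  ]
}}

```text
clock: 2.1
position: [0.5119, -0.297, 0.4935]
tool_rot: [-3.141, 0.002, -0.161]
force: [0.8, 0.9, -0.0]
grip_width: 0.06
```

Emit:
{"op": "step_arm", "data": {
  "plan": [
    [[0,-4,-2,0],[0,-8,-4,0],[0,-11.85,-8,0],[0,-11.85,-12,0],[0,-11.85,-16,0],[0,-11.85,-19,0],[0,-11.85,-22,0],[0,-11.85,-25,0],[0,-11.85,-25,0]]
  ]
}}

```text
clock: 2.85
position: [0.5106, -0.4142, 0.2377]
tool_rot: [-3.138, 0.009, -0.161]
force: [-0.6, 0.7, -0.1]
grip_width: 0.0598
```

```bash
python3 - <<'E'
from h import *
from workcell import bot
for n,roi in(('top',(350,120,450,220)),('scene',(100,140,200,240))):
    f=bot.grab_frame(n); crop(f,roi,6,f'pics/a_{n}.png')
s=bot.observe();print(s['position'],s['force'])
E
```

```text
[ 0.511734   -0.41568168  0.24362095] [-0.73043667  0.04085215  1.88053046]
```

View pics/a_top.png

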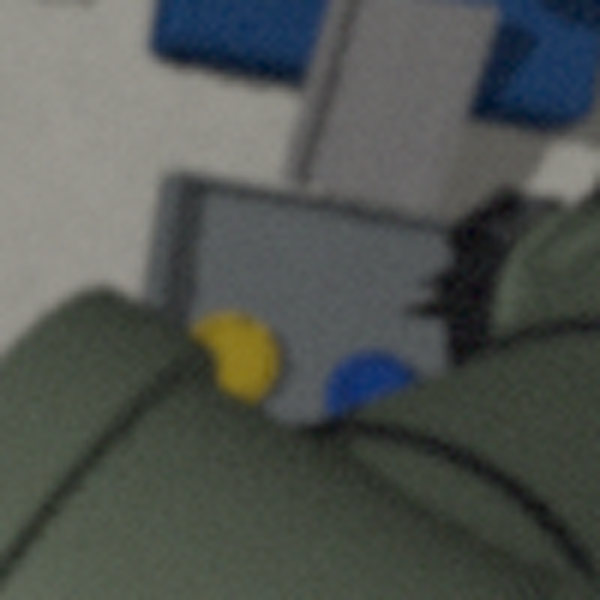

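View pics/a_scene.png

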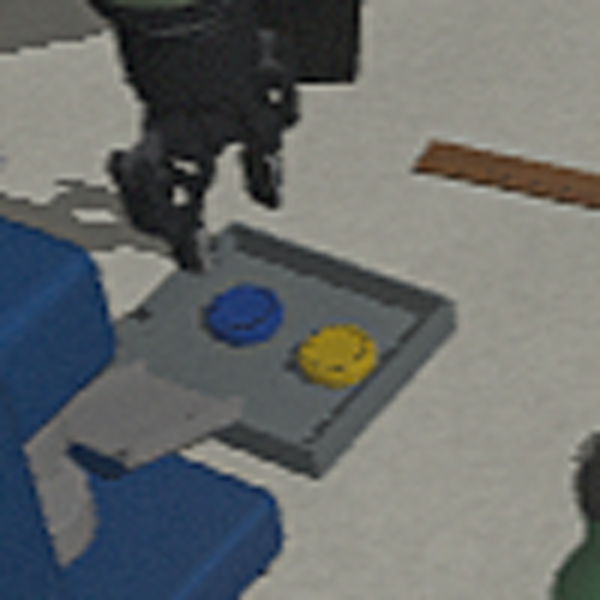

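The scene crop shows the open jaws above the blue badge, with fingertips at about (132.5,184.7) and (144.7,174.2) and the tray undisturbed. I'll check the tip midpoint against the badge, then go down.

```bash
python3 - <<'E'
from h import *
S=pickle.load(open('f0.pkl','rb'))['scene']
for z in(.068,.073,.078): print(onz(S,132.3,184.4,z).round(4),onz(S,144.5,174,z).round(4))
E
```

```text
[ 0.5403 -0.4228  0.068 ] [ 0.4785 -0.4079  0.068 ]
[ 0.5451 -0.4193  0.073 ] [ 0.4836 -0.4045  0.073 ]
[ 0.5498 -0.4159  0.078 ] [ 0.4887 -0.4011  0.078 ]
```

Emit:
{"op": "step_arm", "data": {
  "plan": [
    [[0,0,-1.5,0],[0,0,-3,0],[0,0,-4,0],[0,0,-5,0],[0,0,-5.5,0],[0,0,-5.8,0],[0,0,-5.8,0]]
  ]
}}

```text
clock: 3.53
position: [0.5116, -0.4157, 0.1852]
tool_rot: [-3.141, 0.004, -0.162]
force: [-0.6, -0.1, 0.3]
grip_width: 0.0595
```

Emit:
{"op": "step_arm", "data": {
  "plan": [
    [[0,0,-0.2,0],[0,0,-0.4,0],[0,0,-0.6,0],[0,0,-0.7,0],[0,0,-0.7,0]]
  ]
}}

```text
clock: 3.95
position: [0.5116, -0.4157, 0.1781]
tool_rot: [-3.141, 0.004, -0.162]
force: [-0.7, -0.0, -0.6]
grip_width: 0.0597
```

```bash
python3 - <<'E'
from h import *
from workcell import bot
f=bot.grab_frame('scene'); crop(f,(110,160,170,220),10,f'pics/b_scene.png')
s=bot.observe();print(s['position'],s['force'])
E
```

```text
[ 0.51166213 -0.41568905  0.17819573] [0.07848258 0.55555886 1.00761561]
```

View pics/b_scene.png

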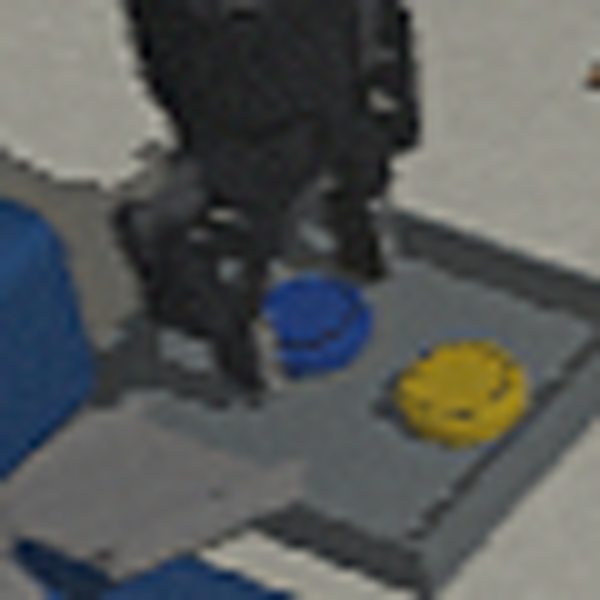

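```bash
python3 - <<'E'
from h import *
S=pickle.load(open('f0.pkl','rb'))['scene']
for z in(.003,.008,.013,.018): print(z,onz(S,135.2,199.7,z).round(4),onz(S,147.2,187.6,z).round(4), proj(S,(.511+.03*.987,-.4155-.03*.16,z)).round(1))
E
```

```text
0.003 [ 0.5475 -0.4201  0.003 ] [ 0.4781 -0.4084  0.003 ] [136.1 198.4]
0.008 [ 0.552  -0.4169  0.008 ] [ 0.4829 -0.4052  0.008 ] [135.8 197.4]
0.013 [ 0.5564 -0.4136  0.013 ] [ 0.4877 -0.402   0.013 ] [135.6 196.3]
0.018 [ 0.5609 -0.4104  0.018 ] [ 0.4924 -0.3989  0.018 ] [135.4 195.3]
```

Emit:
{"op": "step_arm", "data": {
  "plan": [
    [[0,0,0,0],[0,0,0,0],[0,0,0,0],[0,0,0,0],[0,0,0,0],[0,0,0,0]]
  ],
  "jaw": 0.65,
  "force": 40
}}

```text
clock: 4.5
position: [0.5117, -0.4158, 0.1787]
tool_rot: [-3.141, 0.003, -0.161]
force: [-1.7, 0.7, 5.9]
grip_width: 0.0415
```

Emit:
{"op": "step_arm", "data": {
  "plan": [
    [[0,0,1,0],[0,0,2,0],[0,0,3.5,0],[0,0,5,0],[0,0,7,0],[0,0,7,0]]
  ]
}}

```text
clock: 5.0
position: [0.5123, -0.4167, 0.2537]
tool_rot: [3.14, -0.001, -0.162]
force: [0.4, 0.7, -0.5]
grip_width: 0.0419
```

```bash
python3 - <<'E'
from h import *
from workcell import bot
f=bot.grab_frame('scene'); crop(f,(110,140,170,220),7,f'pics/c1_scene.png')
s=bot.observe();print(s['position'],s['force'],s['grip_width'])
E
```

```text
[ 0.5121767  -0.41626485  0.25202081] [-0.40148287  0.47784622 -0.30080315] 0.04182968893551521
```

View pics/c1_scene.png

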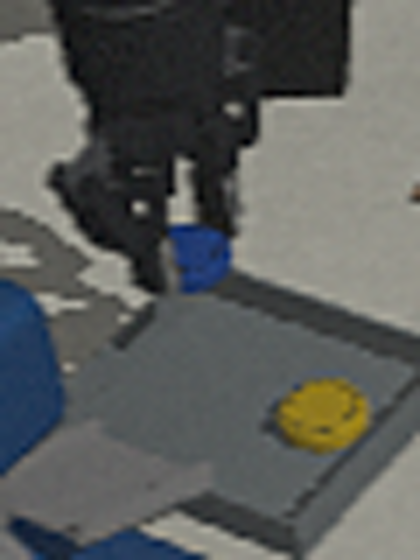

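The blue badge is held: it shows between the fingers at (139,177), with an opening of 41.9 mm. Yellow is undisturbed. Next stop is the grey tote.

Emit:
{"op": "step_arm", "data": {
  "plan": [
    [[0,0,3,0],[0,0,6.5,0],[0,0.5,10,0],[0,2,13,0],[-0.5,4,16,0],[-1,6.5,19,0],[-1.5,9,22,0],[-2,12,24,0],[-2.5,15.5,25,0],[-3,19,25,0],[-4,22.5,25,0],[-5,26,25,0]]
  ]
}}

```text
clock: 6.05
position: [0.4613, -0.1547, 0.5022]
tool_rot: [3.141, -0.001, -0.161]
force: [0.9, 0.6, 0.7]
grip_width: 0.0417
```

Emit:
{"op": "step_arm", "data": {
  "plan": [
    [[-0.5,3.5,0,0],[-1,7,0,0],[-1.5,10.5,0,0],[-2,14,0,0],[-2.5,17.5,0,0],[-3,21,0,0],[-3.5,24.5,0,0],[-4,28,0,0],[-4.5,31.5,0,0],[-5,35,0,0],[-5,38.5,0,0],[-5.1,42,0,0]]
  ]
}}

```text
clock: 7.05
position: [0.4096, 0.2667, 0.5027]
tool_rot: [3.142, -0.001, -0.161]
force: [0.7, -1.0, -0.6]
grip_width: 0.0415
```

Emit:
{"op": "step_arm", "data": {
  "plan": [
    [[0,3.5,0,0],[0,7,0,0],[0,10.5,-1,0],[0,13.5,-3,0],[0,15.5,-6,0],[0,15.5,-9,0],[0,15.5,-12,0],[0,15.5,-15,0],[0,15.5,-18,0],[0,15.5,-21,0],[0,15.5,-24,0],[0,15.5,-24,0]]
  ]
}}

```text
clock: 8.05
position: [0.4083, 0.4206, 0.2582]
tool_rot: [3.135, 0.003, -0.161]
force: [-0.4, -1.2, -1.0]
grip_width: 0.0421
```

```bash
python3 - <<'E'
from h import *
from workcell import bot
f=bot.grab_frame('scene'); crop(f,(310,110,430,270),4,f'pics/d_scene.png')
f=bot.grab_frame('top'); crop(f,(50,130,170,290),4,f'pics/d_top.png')
s=bot.observe();print(s['position'],s['force'],s['grip_width'],s['qpos'].round(2))
E
```

```text
[0.40969496 0.42155094 0.26303415] [0.73258073 1.1310162  0.08650662] 0.041767063368940115 [-1.06  0.66  0.23  1.82 -0.22  0.69 -0.87]
```

View pics/d_scene.png

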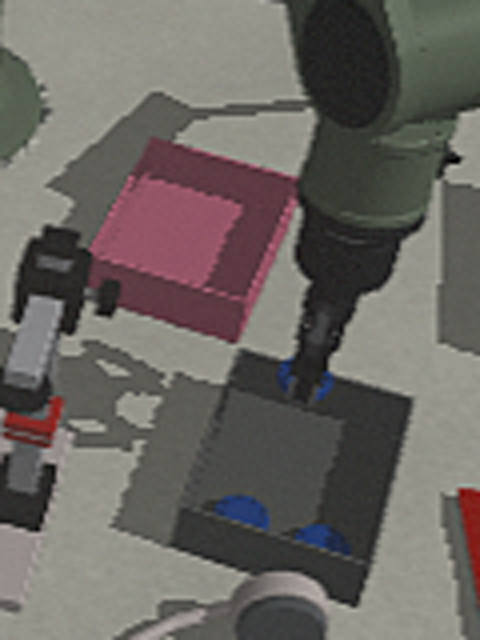

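View pics/d_top.png

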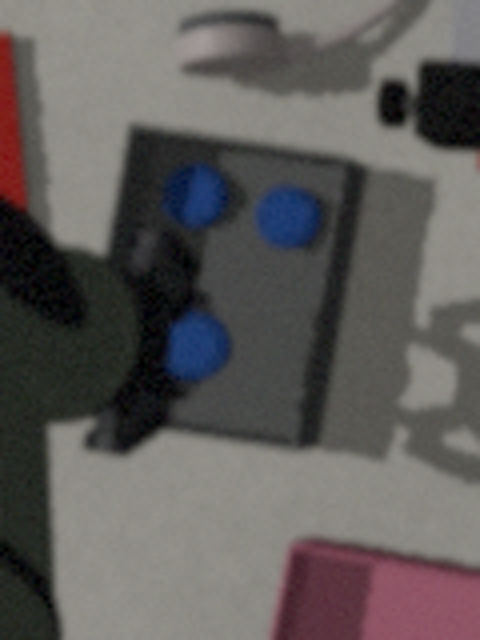

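The badge is held over the empty half of the grey tote, at about (97,216) in top, raised and shifted by parallax. The two packed ones are clear at (99,179) and (122,184). Lowering.

Emit:
{"op": "step_arm", "data": {
  "plan": [
    [[0,0,-2,0],[0,0,-4,0],[0,0,-5.5,0],[0,0,-6.7,0],[0,0,-7.4,0],[0,0,-7.8,0],[0,0,-8.1,0],[0,0,-8.1,0]]
  ]
}}

```text
clock: 8.82
position: [0.4099, 0.4217, 0.1824]
tool_rot: [3.141, -0.001, -0.161]
force: [0.2, -0.2, -0.3]
grip_width: 0.0416
```

Emit:
{"op": "step_arm", "data": {
  "plan": [
    [[0,0,0,0],[0,0,0,0],[0,0,0,0],[0,0,0,0],[0,0,0.5,0],[0,0,1.5,0],[0,0,3.5,0],[0,0,6,0],[0,0,9,0],[0,0,12,0],[0,0,15,0],[0,0,18,0]]
  ],
  "jaw": 0.3
}}

```text
clock: 9.82
position: [0.4097, 0.4213, 0.365]
tool_rot: [3.141, -0.001, -0.162]
force: [0.6, 0.0, -0.7]
grip_width: 0.0596
```

Emit:
{"op": "step_arm", "data": {
  "plan": [
    [[0,0,4,0],[0,-1,8,0],[0,-3,11,0],[0,-6,13.5,0],[0,-10,13.5,0],[0,-14,13.5,0],[0,-18,13.5,0],[0,-22,13.5,0],[1,-26,13.5,0],[2,-30,13.5,0],[3,-34,13.5,0],[4,-38,13.5,0]]
  ]
}}

```text
clock: 10.82
position: [0.4492, 0.0389, 0.5011]
tool_rot: [-3.14, -0.002, -0.162]
force: [0.9, 0.6, -0.1]
grip_width: 0.0596
```

Emit:
{"op": "step_arm", "data": {
  "plan": [
    [[1,-4,0,0],[2,-8,0,0],[3,-12,0,0],[4,-16,0,0],[5,-20,0,0],[6,-24,0,0],[7,-28,0,0],[7.5,-32,-2,0],[7.8,-35.5,-5,0],[7.8,-38.5,-9,0],[7.8,-38.9,-13,0],[7.8,-38.9,-16,0]]
  ]
}}

```text
clock: 11.82
position: [0.5261, -0.3528, 0.3414]
tool_rot: [3.142, -0.004, -0.165]
force: [1.8, 0.1, -0.4]
grip_width: 0.0601
```

```bash
python3 - <<'E'
from h import *
from workcell import bot
f=bot.grab_frame('scene'); cv2.imwrite('pics/e_scene.png',f['pixels'])
f=bot.grab_frame('top'); cv2.imwrite('pics/e_top.png',f['pixels'])
for a,c,b in blobs(f,(18,90,60),(35,255,255),(365,140,440,210)): print('y',a,c,b,onz(f,*c,.015))
for a,c,b in blobs(f,(100,100,40),(125,255,255),(75,160,145,240)): print('b',a,c,b,onz(f,*c,.016))
s=bot.observe();print(s['position'],s['force'],s['grip_width'],s['clock'])
E
```

```text
y 216 [387.71296296 179.47685185] [379 172  18  16] [ 0.52573869 -0.3492559   0.015     ]
b 216 [ 98.41203704 178.44907407] [ 90 170  17  17] [0.51419563 0.45041079 0.016     ]
b 205 [121.62439024 183.93658537] [114 176  17  16] [0.50013678 0.38599253 0.016     ]
b 209 [109.35406699 216.43062201] [101 209  17  16] [0.41020396 0.41565371 0.016     ]
[ 0.52572804 -0.34970008  0.337104  ] [0.01550101 1.40815383 0.23886765] 0.0596208910475879 11.9167
```

View pics/e_top.png

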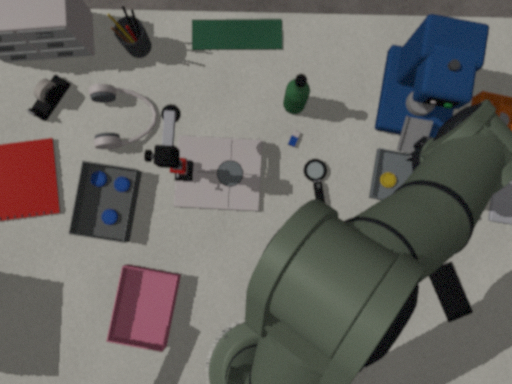

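View pics/e_scene.png

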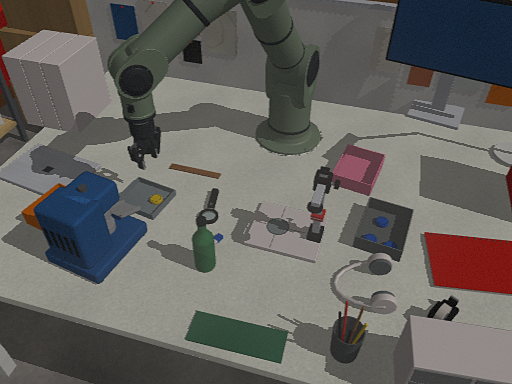

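```bash
python3 - <<'E'
from h import *
from workcell import bot
d=pickle.load(open('f0.pkl','rb'))
f=dict(d['scene']);f['pixels']=cv2.imread('pics/e_scene.png')
crop(f,(350,200,420,260),10,'pics/e_tote.png')
for a,c,b in blobs(f,(100,100,30),(125,255,255),(350,200,420,260)): print('b',a,c,b,onz(f,*c,.014))
T=dict(d['top']);T['pixels']=cv2.imread('pics/e_top.png'); crop(T,(75,155,145,245),6,'pics/e_tote2.png')
E
```

```text
b 114 [381.5877193 221.5877193] [375 216  14  12] [0.41655777 0.41859116 0.014     ]
b 75 [370.44       237.17333333] [364 234  13   8] [0.49733288 0.38945781 0.014     ]
b 59 [390.25423729 244.        ] [384 241  13   8] [0.50840521 0.45291934 0.014     ]
```

View pics/e_tote2.png

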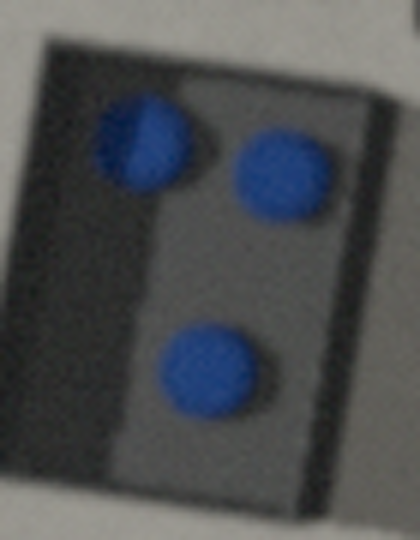

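Blue lies flat in the tote's empty half at top (109,216), with the packed badges unmoved. Yellow has not moved either. Going down on the yellow badge.

Emit:
{"op": "step_arm", "data": {
  "plan": [
    [[0.2,0,-3,0],[0.2,0,-6,0],[0.2,0,-9,0],[0.2,0,-11.5,0],[0.2,0,-13.5,0],[0.2,0,-14.8,0],[0.2,0,-15.4,0],[0.2,0,-15.7,0],[0.2,0,-15.7,0]]
  ]
}}

```text
clock: 12.67
position: [0.5282, -0.3498, 0.1813]
tool_rot: [-3.138, 0.005, -0.163]
force: [0.3, 1.0, 0.2]
grip_width: 0.0597
```

Emit:
{"op": "step_arm", "data": {
  "plan": [
    [[0,0,0,0],[0,0,0,0],[0,0,0,0],[0,0,0,0],[0,0,0,0],[0,0,0,0]]
  ],
  "jaw": 0.65,
  "force": 40
}}

```text
clock: 13.17
position: [0.5288, -0.3501, 0.1833]
tool_rot: [-3.138, 0.003, -0.163]
force: [-2.0, 2.7, 14.0]
grip_width: 0.0408
```

Emit:
{"op": "step_arm", "data": {
  "plan": [
    [[0,0,1,0],[0,0,3,0],[0,0,6,0],[0,0,9,0],[0,0,12,0],[0,0.5,16,0],[0,1.5,20,0],[0,4,24,0],[0,7,27,0],[0,10,29,0],[0,13.5,30,0],[0,17,30,0]]
  ]
}}

```text
clock: 14.17
position: [0.5281, -0.1793, 0.4871]
tool_rot: [-3.137, -0.003, -0.164]
force: [1.0, -0.3, -0.3]
grip_width: 0.0411
```

```bash
python3 - <<'E'
from h import *
from workcell import bot
f=bot.grab_frame('scene'); s=bot.observe()
print(s['position'],s['force'],s['grip_width'],s['clock'])
c=proj(f,s['position']-[0,0,.165]); print(c); c=c.astype(int)
crop(f,(c[0]-35,c[1]-45,c[0]+35,c[1]+30),8,'pics/g_scene.png')
f=bot.grab_frame('top');c=proj(f,s['position']-[0,0,.165]).astype(int);print(c)
crop(f,(c[0]-50,max(0,c[1]-50),c[0]+50,c[1]+50),6,'pics/g_top.png')
E
```

```text
[ 0.52922392 -0.17244947  0.48539662] [7.03494457 6.34790126 1.9634942 ] 0.040933879417389664 14.2167
[196.31021033 134.7850871 ]
[348 159]
```

View pics/g_scene.png

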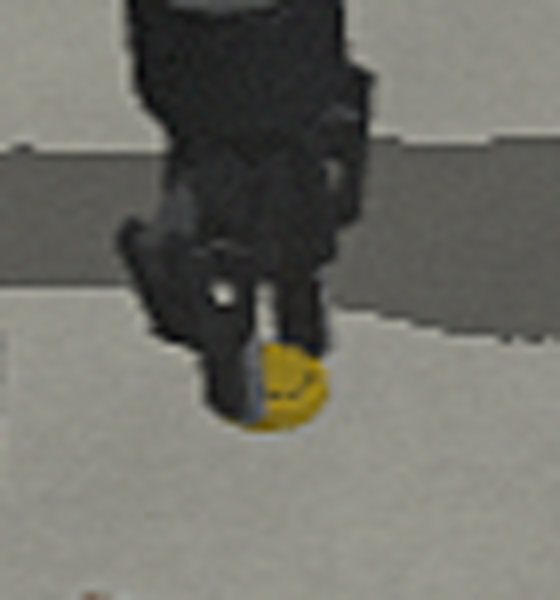

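View pics/g_top.png

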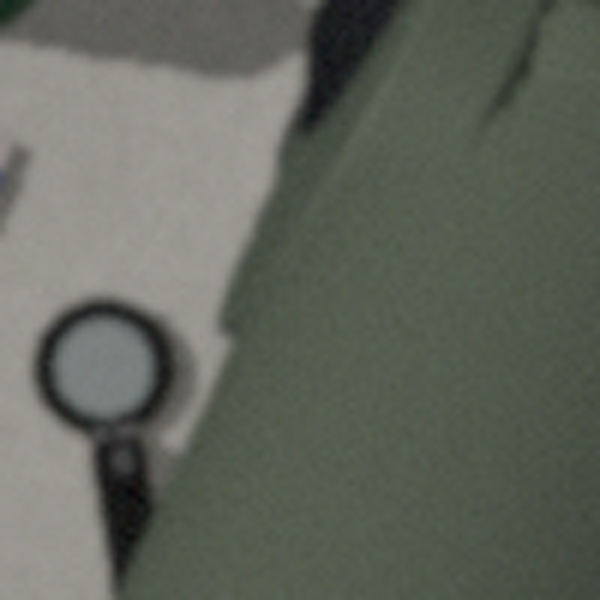

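The yellow badge is held at about (197,137) in scene, printed face up and roughly level. I'll carry it to the spot.

Emit:
{"op": "step_arm", "data": {
  "plan": [
    [[0.1,3.5,0,0],[0.2,7,0,0],[0.3,10.5,0,0],[0.4,14,0,0],[0.5,17.5,0,0],[0.6,21,-1.5,0],[0.7,24,-4,0],[0.7,26,-7,0],[0.7,26.3,-10,0],[0.7,26.3,-13,0],[0.7,26.3,-16,0],[0.7,26.3,-18,0]]
  ]
}}

```text
clock: 15.27
position: [0.5356, 0.0878, 0.3036]
tool_rot: [-3.135, 0.002, -0.157]
force: [0.2, 0.1, -0.3]
grip_width: 0.0408
```

Emit:
{"op": "step_arm", "data": {
  "plan": [
    [[0,0,-1.5,0],[0,0,-3,0],[0,0,-4,0],[0,0,-4,0],[0,0,-4,0]]
  ]
}}

```text
clock: 15.68
position: [0.5358, 0.0876, 0.2642]
tool_rot: [-3.135, 0.001, -0.157]
force: [1.0, -0.3, 0.3]
grip_width: 0.0413
```

```bash
python3 - <<'E'
from h import *
from workcell import bot
f=bot.grab_frame('scene'); s=bot.observe()
print(s['position'],s['tool_rot'],s['force'],s['grip_width'],s['clock'])
crop(f,(235,160,345,265),7,'pics/k_scene.png')
f=bot.grab_frame('top')
crop(f,(150,100,280,220),5,'pics/k_top.png')
E
```

```text
[0.5359689  0.08767697 0.26459978] [-3.13495745e+00  5.75398504e-04 -1.56759757e-01] [ 0.42961332 -0.02255529 -0.71564082] 0.04062856278994115 15.7333
```

View pics/k_scene.png

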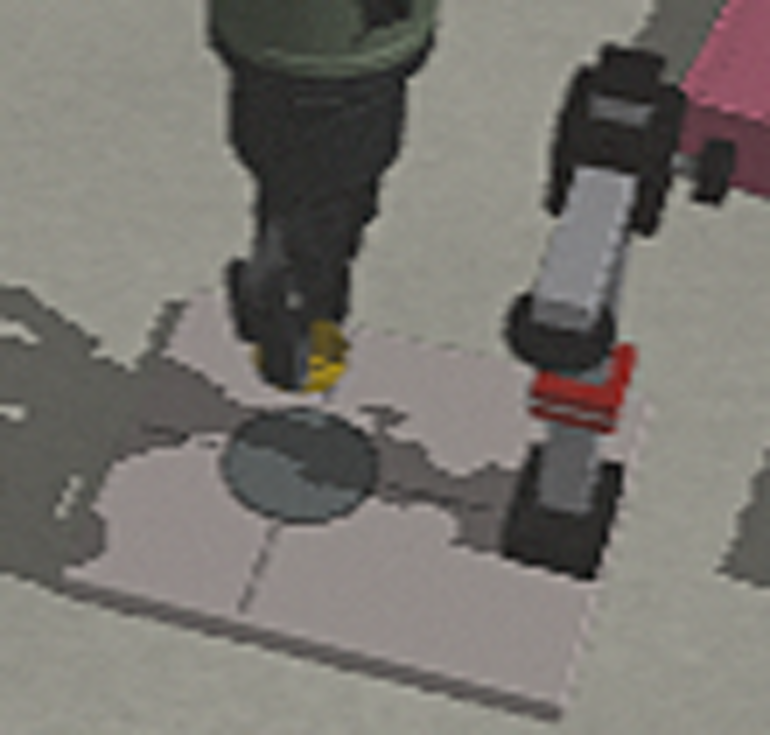

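View pics/k_top.png

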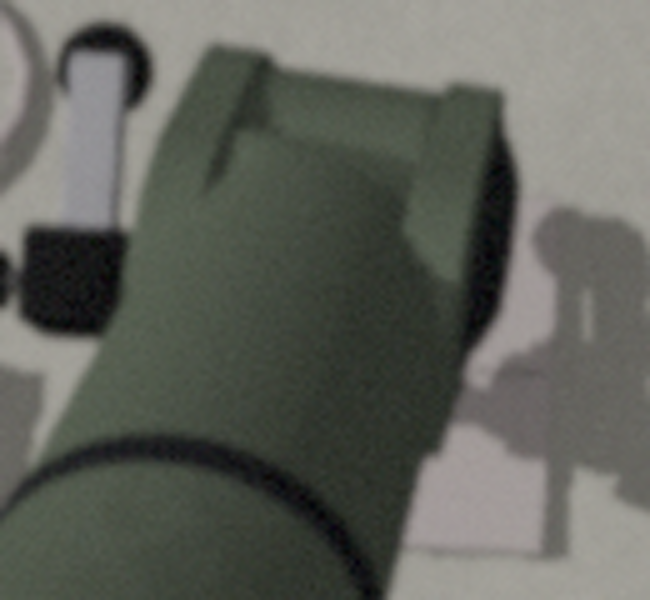

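Emit:
{"op": "step_arm", "data": {
  "plan": [
    [[0,0.3,-1.5,0],[0,0.3,-3,0],[0,0.3,-4.2,0],[0,0.3,-5.2,0],[0,0.3,-6,0],[0,0.3,-6.4,0],[0,0.3,-6.6,0],[0,0.3,-6.7,0],[0,0.3,-6.7,0]]
  ]
}}

```text
clock: 16.53
position: [0.5361, 0.0907, 0.1979]
tool_rot: [-3.135, -0.0, -0.157]
force: [-1.2, -0.5, -0.4]
grip_width: 0.041
```

```bash
python3 - <<'E'
from h import *
from workcell import bot
f=bot.grab_frame('scene'); s=bot.observe()
print(s['position'],s['tool_rot'],s['force'],s['grip_width'],s['clock'])
crop(f,(245,190,315,250),10,'pics/l_scene.png')
E
```

```text
[0.53610332 0.09070679 0.19799741] [-3.13464841e+00 -1.09526294e-04 -1.56720825e-01] [-0.35509174 -0.68191578  0.13332842] 0.04097060630207613 16.5833
```

View pics/l_scene.png

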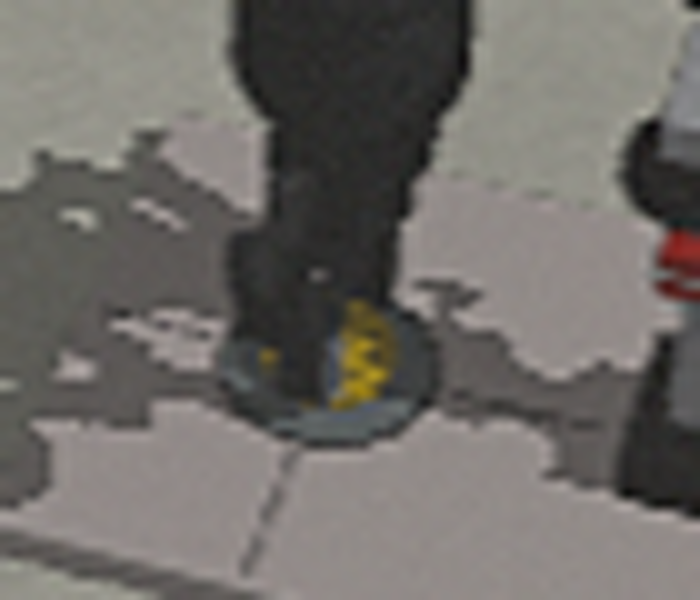

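Emit:
{"op": "step_arm", "data": {
  "plan": [
    [[0,0,-0.1,0],[0,0,-0.15,0],[0,0,-0.15,0]]
  ]
}}

```text
clock: 16.83
position: [0.5362, 0.0908, 0.1966]
tool_rot: [-3.134, -0.0, -0.157]
force: [0.7, 0.1, -0.7]
grip_width: 0.0408
```

Emit:
{"op": "step_arm", "data": {
  "plan": [
    [[0,0,0,0],[0,0,0,0],[0,0,0,0],[0,0,0,0],[0,0,0,0],[0,0,0.5,0],[0,0,2,0],[0,0,5,0],[0,0,8,0],[0,0,12,0],[0,0,16,0],[0,0,20,0]]
  ],
  "jaw": 0.3
}}

```text
clock: 17.83
position: [0.5357, 0.0904, 0.3988]
tool_rot: [-3.135, -0.0, -0.157]
force: [0.3, 1.4, -0.2]
grip_width: 0.0597
```

Emit:
{"op": "step_arm", "data": {
  "plan": [
    [[-0.5,-2,1,-0.1],[-1,-4.5,1,-0.21],[-1.5,-7,1,-0.32],[-2,-9.5,1,-0.43],[-2.5,-12,1,-0.54],[-3,-14.5,1,-0.65],[-3.5,-17,1,-0.76],[-4,-19,0,-0.87],[-4.5,-21,-2,-0.98],[-5,-23,-4,-1.09],[-5.5,-24.5,-6,-1.2],[-6,-25,-8,-1.267]]
  ],
  "jaw": 0.4
}}

```text
clock: 18.83
position: [0.475, -0.1617, 0.3185]
tool_rot: [-3.134, -0.001, -1.433]
force: [0.8, 0.3, -0.7]
grip_width: 0.0513
```

```bash
python3 - <<'E'
from h import *
from workcell import bot
f=bot.grab_frame('scene'); s=bot.observe()
print(s['position'],s['tool_rot'],s['force'],s['grip_width'],s['clock'],s['qpos'].round(2))
cv2.imwrite('pics/m_scene_full.png',f['pixels'])
crop(f,(180,150,320,260),5,'pics/m_scene.png')
for a,c,b in blobs(f,(18,90,40),(35,255,255),(245,200,315,250)): print('yS',a,c,b,onz(f,*c,.026))
f=bot.grab_frame('top'); cv2.imwrite('pics/m_top_full.png',f['pixels'])
crop(f,(150,100,340,220),4,'pics/m_top.png')
for a,c,b in blobs(f,(18,90,40),(35,255,255),(205,150,255,195)): print('yT',a,c,b,onz(f,*c,.028))
E
```

```text
[ 0.47359782 -0.16106742  0.31543812] [-3.13835326e+00  3.24419819e-05 -1.43594112e+00] [-4.60579071  0.41957164 -4.92915505] 0.050846973519049744 18.8833 [-0.37  0.61  0.82  2.04 -0.64  0.77 -0.59]
yS 119 [277.2605042  225.05042017] [271 220  13  11] [0.54301574 0.09080041 0.026     ]
yT 206 [229.47087379 172.39320388] [222 165  16  16] [0.53592398 0.08909388 0.028     ]
```

View pics/m_scene.png

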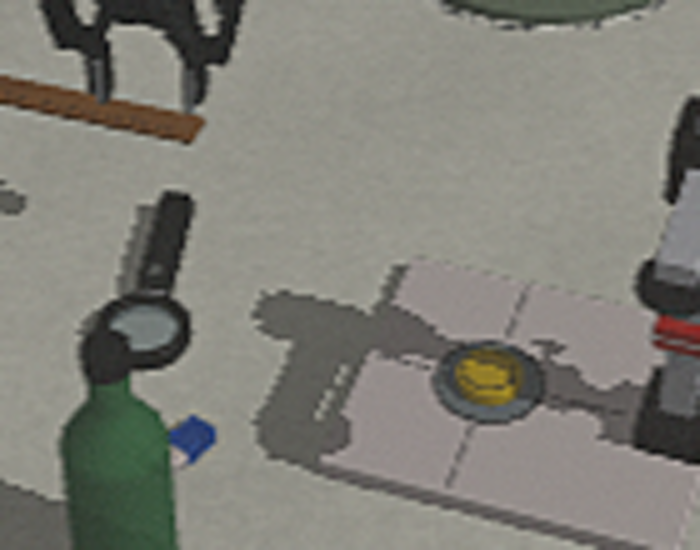

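View pics/m_top.png

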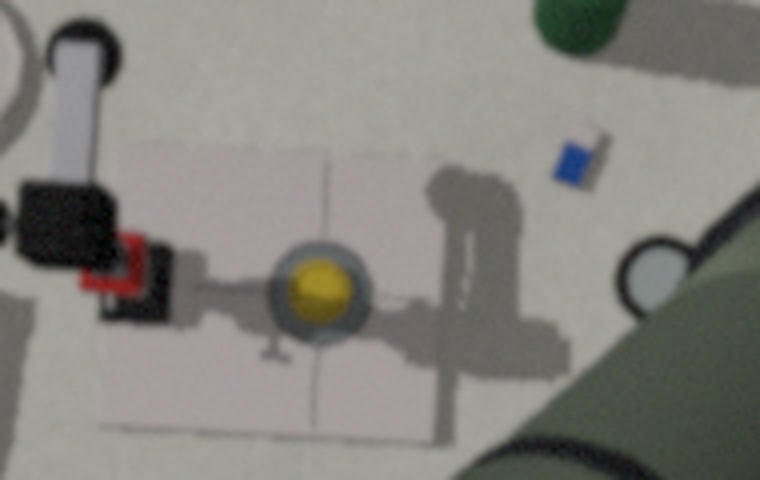

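Yellow lies face up, centred on the spot in both views (top (229.5,172.4), scene (277,225)). Next, down to the loupe handle, with a look before gripping.

Emit:
{"op": "step_arm", "data": {
  "plan": [
    [[0.2,0.2,-2,0.01],[0.2,0.2,-4,0.012],[0.2,0.2,-6,0.012],[0.2,0.2,-8,0.012],[0.2,0.2,-9,0.012],[0.2,0.2,-9,0.012],[0.2,0.2,-9,0.012]]
  ]
}}

```text
clock: 19.52
position: [0.4768, -0.1582, 0.2281]
tool_rot: [-3.138, 0.001, -1.415]
force: [-0.4, -0.4, 0.2]
grip_width: 0.0511
```

```bash
python3 - <<'E'
from h import *
from workcell import bot
f=bot.grab_frame('scene'); s=bot.observe()
print(s['position'],s['tool_rot'],s['force'],s['grip_width'],s['clock'])
crop(f,(180,150,250,220),9,'pics/n_scene.png')
f=bot.grab_frame('top')
crop(f,(280,130,360,230),6,'pics/n_top.png')
E
```

```text
[ 0.47691229 -0.15824991  0.22844196] [-3.13721389e+00  3.44569822e-04 -1.41482211e+00] [ 0.93819844 -0.04210508  0.19400045] 0.05123484919289591 19.5667
```

View pics/n_scene.png

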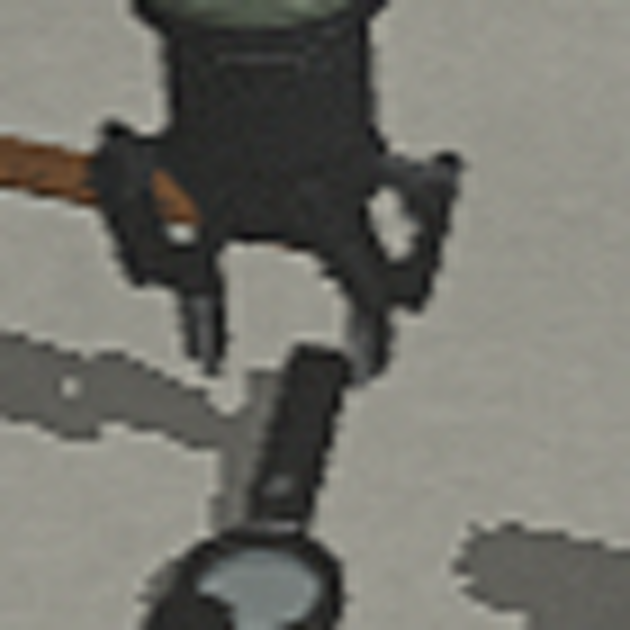

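View pics/n_top.png

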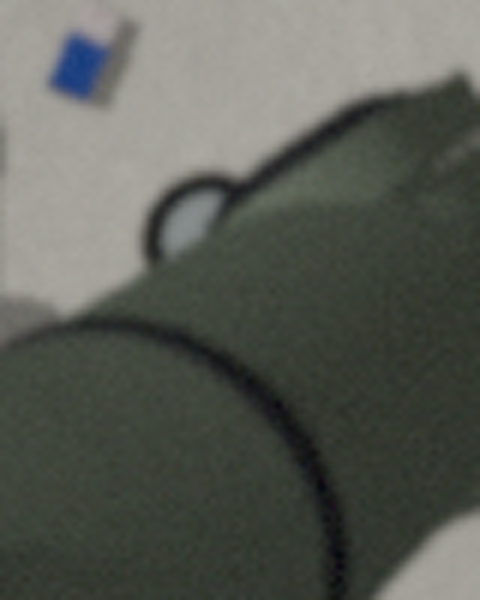

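Emit:
{"op": "step_arm", "data": {
  "plan": [
    [[-0.1,-0.1,-1.5,0],[-0.1,-0.1,-2.8,0],[-0.1,-0.1,-3.8,0],[-0.1,-0.1,-4.4,0],[-0.1,-0.1,-4.7,0],[-0.1,-0.1,-4.7,0]]
  ]
}}

```text
clock: 20.12
position: [0.4759, -0.1593, 0.1814]
tool_rot: [-3.137, 0.0, -1.415]
force: [-0.8, -1.1, -0.2]
grip_width: 0.0511
```

```bash
python3 - <<'E'
from h import *
from workcell import bot
f=bot.grab_frame('scene'); s=bot.observe()
print(s['position'],s['force'],s['grip_width'],s['clock'])
crop(f,(180,150,250,220),9,'pics/o_scene.png')
E
```

```text
[ 0.47594759 -0.15933831  0.18173735] [-0.38311795  0.00841104  0.32508522] 0.050851373693696036 20.1667
```

View pics/o_scene.png

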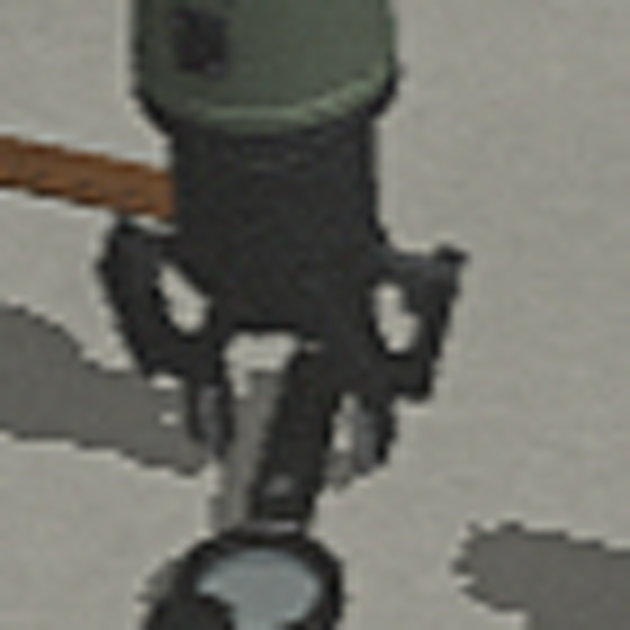

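Fingers straddle the handle at about (212,198). I'll close firmly, then lift straight up, since the bottle is near the lens.

Emit:
{"op": "step_arm", "data": {
  "plan": [
    [[0,0,0,0],[0,0,0,0],[0,0,0,0],[0,0,0,0],[0,0,0,0],[0,0,0,0],[0,0,0,0]]
  ],
  "jaw": 0.9,
  "force": 70
}}

```text
clock: 20.75
position: [0.4761, -0.1594, 0.1825]
tool_rot: [-3.136, 0.0, -1.415]
force: [-2.0, 1.8, 12.3]
grip_width: 0.0221
```

Emit:
{"op": "step_arm", "data": {
  "plan": [
    [[0,0,0.5,0],[0,0,1.5,0],[0,0,3,0],[0,0,5,0],[0,0,7,0],[0,0,9,0],[0,0,11,0],[0,0,12,0],[0,0,12,0],[0,0,12,0]]
  ]
}}

```text
clock: 21.58
position: [0.4761, -0.1591, 0.3025]
tool_rot: [-3.135, 0.0, -1.414]
force: [-0.3, 0.4, -2.0]
grip_width: 0.0225
```

```bash
python3 - <<'E'
from h import *
from workcell import bot
f=bot.grab_frame('scene'); s=bot.observe()
print(s['position'],s['tool_rot'],s['force'],s['moment'],s['grip_width'],s['clock'])
crop(f,(170,110,260,230),6,'pics/p_scene.png')
E
```

```text
[ 0.47596993 -0.15911935  0.30192989] [-3.13631161e+00  4.66534710e-04 -1.41452206e+00] [ 0.42720153  0.69131577 -1.31069584] [-0.01037623  0.05972673  0.01325867] 0.022299389797334954 21.6333
```

View pics/p_scene.png

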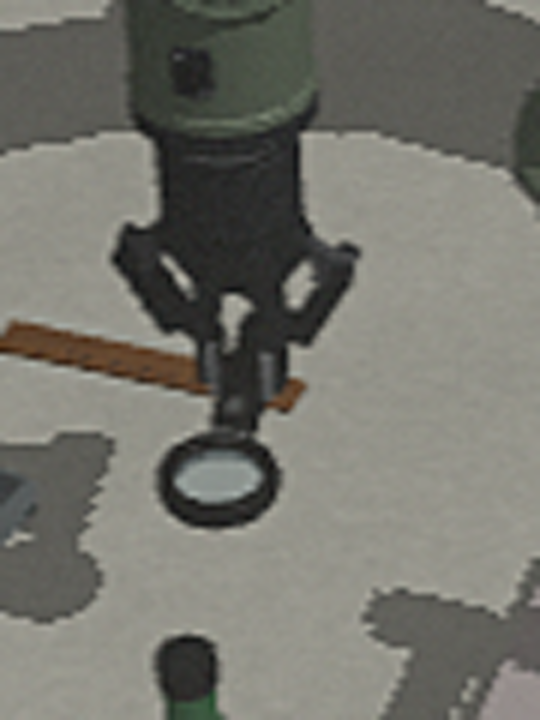

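Emit:
{"op": "step_arm", "data": {
  "plan": [
    [[-0.1,1,0.5,0],[-0.2,3,1,0],[-0.4,5.5,1,0],[-0.6,8,1,0],[-0.8,10.5,1,0],[-0.9,13,1,0],[-1,15.5,1,0],[-1.1,18,1,0],[-1.2,20.5,1,0],[-1.3,22.5,1,0],[-1.4,23.5,1,0],[-1.4,23.9,1,0]]
  ]
}}

```text
clock: 22.63
position: [0.4616, 0.0812, 0.3111]
tool_rot: [-3.138, 0.0, -1.412]
force: [-0.6, -0.4, -1.7]
grip_width: 0.0222
```

Emit:
{"op": "step_arm", "data": {
  "plan": [
    [[0,0,0,0],[0,0,-0.5,0],[0,0,-1.0,0],[0,0,-1.5,0],[0,0,-1.5,0],[0,0,-1.5,0]]
  ]
}}

```text
clock: 23.13
position: [0.4616, 0.0806, 0.2957]
tool_rot: [-3.138, -0.0, -1.414]
force: [0.5, 0.4, -1.4]
grip_width: 0.0222
```

```bash
python3 - <<'E'
from h import *
from workcell import bot
f=bot.grab_frame('scene'); s=bot.observe()
g=bot.grab_frame('top'); pickle.dump(dict(scene=f,top=g),open('f1.pkl','wb'))
print(s['position'],s['tool_rot'],s['force'],s['grip_width'],s['clock'])
crop(f,(235,130,345,265),5,'pics/q_scene.png')
crop(g,(150,100,290,230),5,'pics/q_top.png')
E
```

```text
[0.46167819 0.08074343 0.29599928] [-3.13797392e+00 -6.57960179e-05 -1.41337755e+00] [ 0.37102397  0.63900491 -1.0323659 ] 0.022050959006713937 23.1833
```

View pics/q_scene.png

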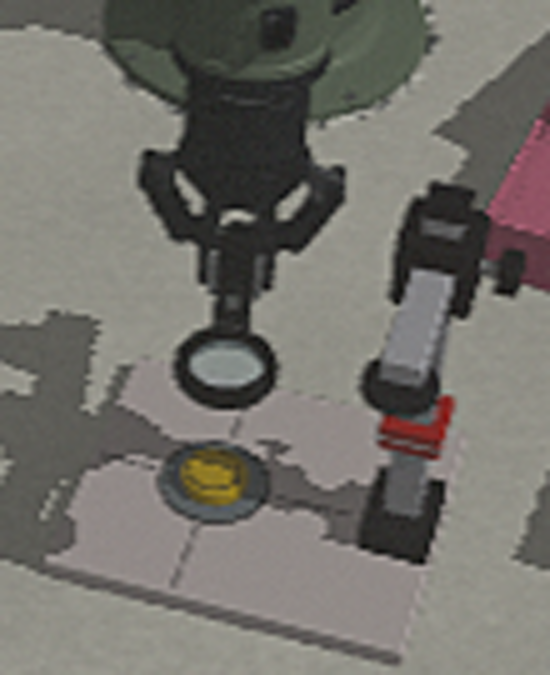

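View pics/q_top.png

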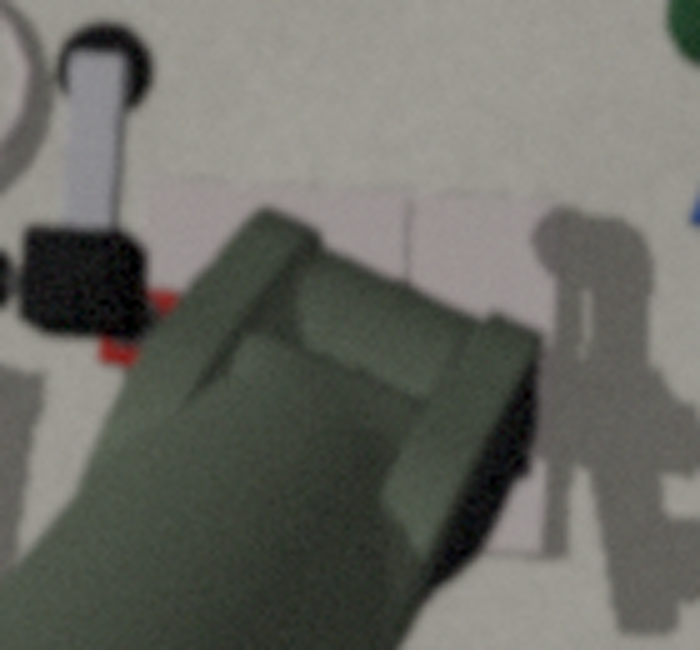

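```bash
python3 - <<'E'
from h import *
d=pickle.load(open('f1.pkl','rb'));S=d['scene']
x0,y0,x1,y1=265,190,295,215
g=cv2.cvtColor(S['pixels'],cv2.COLOR_BGR2GRAY)[y0:y1,x0:x1]
K=8;gb=cv2.resize(g,None,fx=K,fy=K,interpolation=cv2.INTER_CUBIC)
m=(gb<85).astype('uint8')*255
cs,h=cv2.findContours(m,cv2.RETR_CCOMP,cv2.CHAIN_APPROX_NONE)
for c in cs:
    if cv2.contourArea(c)>3000:
        P=c.reshape(-1,2).astype(np.float32)
        P=(P+.5)/K-.5+np.array([x0,y0],np.float32)
        if True: P2=P[P[:,1]>196] ; e=cv2.fitEllipse(P2.astype(np.float32)); print(cv2.contourArea(c)/64,np.round(e[0],2),np.round(e[1],2),round(e[2],1))
# expected
C=np.array([.536,.0905,.1215]); print('exp centre',proj(S,C))
def circ(C,r,tp,tr,dz):
    a=np.linspace(0,2*np.pi,100); 
    R=cv2.Rodrigues(np.array([tr,tp,0.]))[0]
    pts=[proj(S,C+R@np.array([r*np.cos(t),r*np.sin(t),dz])) for t in a]
    return cv2.fitEllipse(np.array(pts,np.float32))
for tp in(-.1,0,.1): print('tiltY',tp,circ(C,.026,tp,0,0))
for tr in(-.1,.1): print('tiltX',tr,circ(C,.026,0,tr,0))
# outer outline hull
def hull(tp):
    R=cv2.Rodrigues(np.array([0,tp,0.]))[0]
    pts=np.array([proj(S,C+R@np.array([.033*np.cos(t),.033*np.sin(t),z])) for t in np.linspace(0,6.28,200) for z in(-.008,.008)],np.float32)
    return pts.min(0),pts.max(0)
for tp in(-.1,0,.1):print(tp,hull(tp))
E
```

```text
311.8046875 [279.71 203.15] [16.76 20.75] 94.9
103.7734375 [279.73 202.61] [ 9.05 14.7 ] 93.5
exp centre [279.01017799 202.53509416]
tiltY -0.1 ((279.0103759765625, 202.611572265625), (10.325394630432129, 16.6414852142334), 95.181396484375)
tiltY 0 ((279.0120544433594, 202.61410522460938), (11.554039001464844, 16.640579223632812), 93.75435638427734)
tiltY 0.1 ((279.0143127441406, 202.61370849609375), (12.6673583984375, 16.639514923095703), 92.03573608398438)
tiltX -0.1 ((279.0018310546875, 202.6133575439453), (11.732217788696289, 16.643917083740234), 101.67845916748047)
tiltX 0.1 ((279.0217590332031, 202.61326599121094), (11.260415077209473, 16.637144088745117), 86.11449432373047)
-0.1 (array([268.3362 , 194.07257], dtype=float32), array([289.75757, 211.26079], dtype=float32))
0 (array([268.38977, 193.47264], dtype=float32), array([289.71793, 211.84622], dtype=float32))
0.1 (array([268.45126, 192.94688], dtype=float32), array([289.6713 , 212.34717], dtype=float32))
```

```bash
python3 - <<'E'
from h import *
d0=pickle.load(open('f0.pkl','rb'))['scene'];d1=pickle.load(open('f1.pkl','rb'))['scene']
def hull(S,C,tp=0):
    R=cv2.Rodrigues(np.array([0,tp,0.]))[0]
    return np.array([proj(S,C+R@np.array([.033*np.cos(t),.033*np.sin(t),z])) for t in np.linspace(0,6.28,300) for z in(-.008,.008)],np.float32)
def colext(P,u):
    h=cv2.convexHull(P).reshape(-1,2); m=np.zeros((384*4,512*4),np.uint8); cv2.fillConvexPoly(m,np.round(h*4).astype(int),1)
    r=np.where(m[:,int(u*4)])[0]; return r.min()/4,r.max()/4
for nm,S,C,off in(('f0',d0,np.array([.5495,-.149,.008]),None),('f1',d1,np.array([.536,.0905,.1215]),None)):
    P=hull(S,C);c=proj(S,C)
    print(nm,c)
    g=cv2.cvtColor(S['pixels'],cv2.COLOR_BGR2GRAY).astype(float)
    for du in(1,2,3,4,5,6):
        u=int(round(c[0]))+du; a,b=colext(P,u)
        col=g[int(c[1])-16:int(c[1])+16,u]; k=int(c[1])-16
        # outer edges: threshold crossing 85 
        idx=np.where(col<85)[0]
        def cr(i,j): return k+i+(85-col[i])/(col[j]-col[i])*(j-i)
        # from bottom upward the lowest dark px contiguous
        lo=idx[idx<31].max(); 
        print(u,'exp',a,b,round(b-a,1),'col',col.astype(int).tolist())
E
```

```text
f0 [207.69954299 215.08586869]
209 exp 206.5 223.75 17.2 col [58, 58, 42, 46, 44, 62, 43, 42, 54, 77, 46, 34, 94, 102, 120, 117, 113, 116, 117, 118, 129, 41, 47, 37, 27, 151, 147, 142, 141, 146, 149, 133]
210 exp 206.75 223.5 16.8 col [38, 43, 40, 50, 74, 84, 45, 43, 45, 95, 52, 35, 80, 104, 118, 115, 117, 116, 118, 124, 109, 37, 49, 40, 24, 163, 146, 140, 144, 143, 147, 152]
211 exp 206.75 223.25 16.5 col [46, 44, 47, 52, 82, 76, 49, 44, 41, 103, 48, 39, 76, 101, 121, 117, 118, 116, 119, 122, 82, 38, 45, 41, 45, 159, 143, 141, 140, 140, 147, 150]
212 exp 207.0 223.0 16.0 col [51, 45, 46, 44, 62, 56, 47, 46, 39, 101, 37, 44, 60, 95, 117, 119, 116, 116, 121, 127, 52, 56, 43, 33, 69, 155, 145, 139, 140, 141, 143, 143]
213 exp 207.5 222.5 15.0 col [47, 44, 47, 44, 43, 42, 44, 48, 32, 63, 35, 40, 41, 75, 106, 121, 120, 121, 125, 96, 34, 55, 42, 26, 140, 151, 146, 144, 143, 144, 144, 141]
214 exp 207.75 222.0 14.2 col [48, 46, 43, 38, 43, 34, 33, 46, 68, 99, 102, 32, 38, 45, 74, 116, 125, 110, 87, 49, 49, 42, 28, 62, 157, 149, 144, 144, 145, 142, 138, 140]
f1 [279.01017799 202.53509416]
2
[... 336 characters left out ...]
02, 121]
282 exp 193.75 211.5 17.8 col [43, 46, 43, 65, 70, 64, 38, 40, 38, 65, 40, 32, 73, 92, 152, 139, 138, 138, 140, 141, 155, 82, 37, 38, 38, 46, 157, 122, 101, 105, 121, 130]
283 exp 194.0 211.5 17.5 col [37, 47, 41, 46, 48, 39, 39, 38, 42, 51, 31, 38, 57, 86, 140, 145, 141, 137, 142, 144, 157, 50, 38, 40, 37, 47, 130, 135, 122, 130, 144, 143]
284 exp 194.5 211.0 16.5 col [36, 36, 38, 36, 30, 33, 27, 47, 46, 46, 50, 37, 37, 81, 117, 146, 145, 140, 142, 150, 113, 32, 39, 44, 35, 67, 139, 146, 144, 141, 140, 143]
285 exp 195.0 210.75 15.8 col [53, 51, 50, 68, 102, 136, 129, 130, 130, 133, 106, 33, 34, 50, 83, 132, 150, 143, 145, 157, 61, 35, 47, 40, 29, 134, 146, 141, 140, 138, 142, 142]
```

```bash
python3 - <<'E'
from h import *
d=pickle.load(open('f1.pkl','rb'));S=d['scene']
for a,c,b in blobs(S,(18,90,40),(35,255,255),(245,200,315,250)): print('yS',a,c,b)
def disc(C,r,h): 
    P=np.array([proj(S,np.array(C)+[r*np.cos(t),r*np.sin(t),z]) for t in np.linspace(0,6.28,300) for z in(-h,h)],np.float32)
    M=cv2.moments(cv2.convexHull(P)); return M['m10']/M['m00'],M['m01']/M['m00']
print('badge exp',disc((.536,.0905,.022),.022,.006)); print('lens exp',disc((.536,.0905,.1215),.033,.008))
J=lambda X:np.array([proj(S,np.array(X)+[.001,0,0])-proj(S,X),proj(S,np.array(X)+[0,.001,0])-proj(S,X),proj(S,np.array(X)+[0,0,.001])-proj(S,X)])
print('per mm x,y,z',J((.536,.0905,.12)))
E
```

```text
yS 122 [277.5 225. ] [271 220  14  11]
badge exp (277.645831369913, 224.4072548450068)
lens exp (279.01525408271624, 202.64425694304364)
per mm x,y,z [[-0.07730387  0.21330549]
 [ 0.30995516  0.06431918]
 [ 0.01436348 -0.22945815]]
```

The lens sits about 2.5 mm too far in +y and 8 mm above the line, so I'll correct both.

Emit:
{"op": "step_arm", "data": {
  "plan": [
    [[0,-0.1,-0.2,0],[0,-0.2,-0.5,0],[0,-0.25,-0.8,0],[0,-0.25,-0.85,0],[0,-0.25,-0.85,0],[0,-0.25,-0.85,0]]
  ]
}}

```text
clock: 23.73
position: [0.4617, 0.0784, 0.2876]
tool_rot: [-3.138, -0.0, -1.413]
force: [0.6, 0.8, -1.7]
grip_width: 0.022
```

```bash
python3 - <<'E'
from h import *
from workcell import bot
f=bot.grab_frame('scene'); s=bot.observe()
pickle.dump(dict(scene=f),open('f2.pkl','wb'))
print(s['position'],s['tool_rot'],s['force'],s['grip_width'],s['clock'],abs(s['qd']).max())
S=f
x0,y0,x1,y1=265,190,295,217
g=cv2.cvtColor(S['pixels'],cv2.COLOR_BGR2GRAY)[y0:y1,x0:x1]
K=8;m=(cv2.resize(g,None,fx=K,fy=K,interpolation=cv2.INTER_CUBIC)<85).astype('uint8')*255
for c in cv2.findContours(m,cv2.RETR_CCOMP,cv2.CHAIN_APPROX_NONE)[0]:
    if cv2.contourArea(c)>3000:
        P=(c.reshape(-1,2).astype(np.float32)+.5)/K-.5+np.array([x0,y0],np.float32); P=P[P[:,1]>197.5]
        e=cv2.fitEllipse(P.astype(np.float32)); print(np.round(e[0],2),np.round(e[1],2),round(e[2],1))
for a,c,b in blobs(S,(18,90,40),(35,255,255),(245,200,315,250)): print('yS',a,c,b)
X=s['position']+[.0741,.0117,-.1745]; print('lens',X,proj(S,X),'badge',proj(S,(.536,.090,.022)))
p=S['pixels'].astype(int)
for u in range(313,322): print(u,p[214:224,u,1].tolist())
crop(S,(235,130,345,265),5,'pics/r_scene.png')
E
```

```text
[0.46172865 0.07840023 0.28765105] [-3.13772843e+00  1.25442055e-05 -1.41304361e+00] [ 0.8917193  -0.46244659 -2.44590491] 0.022256487961821933 23.7833 0.0016703895011438007
[278.97 204.88] [16.87 20.65] 93.5
[278.88 204.43] [ 9.08 14.73] 93.9
yS 122 [277.30327869 224.97540984] [271 220  14  11]
lens [0.53582865 0.09010023 0.11315105] [278.78034653 204.38286131] badge [277.49579459 224.33083447]
313 [42, 47, 39, 45, 76, 37, 99, 101, 104, 81]
314 [42, 47, 43, 40, 100, 34, 76, 83, 84, 82]
315 [49, 45, 40, 36, 98, 41, 53, 85, 85, 80]
316 [50, 44, 44, 36, 84, 48, 38, 88, 86, 87]
317 [72, 46, 44, 39, 62, 76, 36, 91, 86, 88]
318 [81, 40, 42, 44, 36, 98, 28, 79, 89, 87]
319 [91, 38, 43, 42, 35, 94, 35, 59, 99, 92]
320 [98, 47, 38, 44, 36, 87, 41, 46, 127, 126]
321 [65, 40, 44, 46, 36, 63, 67, 26, 148, 140]
```

View pics/r_scene.png

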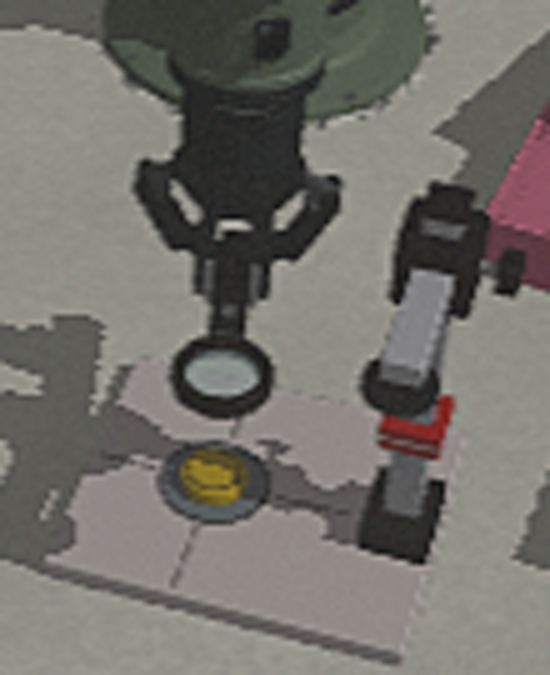

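```bash
python3 - <<'E'
from workcell import bot
import cv2
f=bot.grab_frame('top'); cv2.imwrite('pics/z_top.png',f['pixels'])
s=bot.observe(); print(s['position'],s['grip_width'],s['clock'])
print(bot.job_done())
E
```

```text
[0.46172833 0.0783966  0.28769521] 0.022034508312068258 23.8333
the job is handed in; nothing more can be done
None
```

View pics/z_top.png

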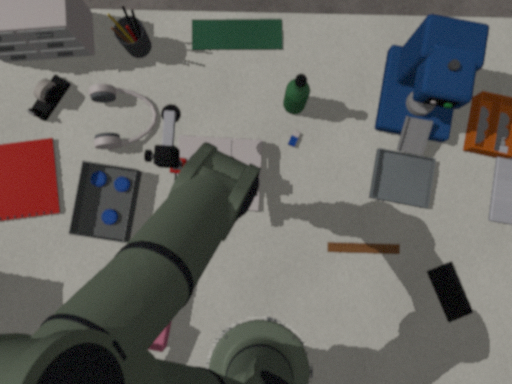

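The job is handed in at 23.8 s, with the loupe held still over the yellow badge. The blue badge lies flat in the empty half of the grey tote. The yellow badge lies face up on the spot, within about 1–2 mm of its centre. The catch tray is empty.

**Last checks, with the loupe in place:**
- **Lens position:** about (0.536, 0.090, 0.113) m, against the badge at about (0.536, 0.090) m. The scene view agreed to about 1–2 mm. The arm hid the lens from the top camera, so the centring rests on the scene view and the arm's own pose.
- **Lens height:** the collar's white line is at about 0.112–0.113 m. Single readings of the line, its collar edges and the camera's offset ranged from 0.110 to 0.114 m, so the height is good to about 2 mm.
- **Level:** the lens outline matched the one seen when the loupe lay on the desk, within about a pixel. The rim alone could not rule out a slight tilt, but the lens's position in the picture did not fit one.
- **Other things:** the bottle, ruler, eraser, headphones and collar look unmoved. Only a corner of the pink tote shows in the last top picture.

**Disagreement:** the top camera read the blue badge in the tote about 6 mm off in y from where I released it. The scene camera was about 3 mm off there. Both views still show it well inside the tote.

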